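# Square a plaster press mould up to the fence

## Task

Square the heavy plaster press mould up for pressing: push it round on the board with your fingers against its sides, a corner at a time, until one of its two long sides (either will do) faces the fence, then push it home so that this whole long side sits flush against the fence. Plaster chips, so do not let it touch the fence until it is roughly square to it, and do not grip, lift or tip it or drag it by pressing on its top. Leave all the other things where they are and finish with the hand clear.

Things in the scene. Friction and masses are not known exactly. Their poses are not given: they have to be found in the camera images.
- mould_center (a point): (all sizes in mm) centre (half-way up, 25 above the board) of the mould: a solid white plaster block, 100 x 160 x 50 high, with a shallow leaf relief in its top, too wide to grasp. Its local x is the short way (faces at +-50), its local y the long way (end faces at +-80), z up. The two long sides are the faces at local x = +-50. 0.65 to 0.95 kg; it slides on the board with dry friction and stops where the push stops
- mould: the same mould, origin at the centre of its underside, same axes
- fence: dark wooden batten screwed to the board along its far edge, 32 thick (local x) x 320 long (local y) x 30 high, origin at the centre of its underside, which lies on the board. Its local -x points to the robot's side; the face to push against is at local x = -16. So the mould is home when its centre is at local x = -66. The plaster would chip if it touched the fence while more than about 15 degrees off square. The fence may stand askew to the robot
- board: plywood work board, fixed to the table, 380 (local x) x 600 (local y), 18 thick, origin at the centre of its underside on the table (z = 0); the fence is part of it, centred on local x = +181, y = 0, with the same axes
- sprig: small round white plaster sprig mould on the board, 60 across, 22 high; bystander, origin at the centre of its underside, not to be moved
- knife: modelling knife lying on the board, dark round handle 16 thick, about 155 long; bystander, origin at the centre of its underside, not to be moved
- rib: flat wooden rib on the board, 75 x 60 x 8; bystander, origin at the centre of its underside, not to be moved
- stamp: turned wooden clay stamp standing on the board, 32 across, 56 high; bystander, origin at the centre of its underside, not to be moved
- pot: grey-green slip pot with a pink rim on the table left of the board, 132 across, 85 high; bystander, origin at the centre of its underside, not to be moved
- roller: wooden rolling pin on the table right of the board, 380 long, 48 thick; bystander, origin at the centre of its underside, not to be moved
- cup: reddish bisque cup on the table left of the board, 80 across, 75 high; bystander, origin at the centre of its underside, not to be moved
There are look-alikes about, which are no part of the job. Of the things that look like the mould, the largest one is meant.

How it is judged:
At the end, for the whole second after the job is handed in: The mould lies flat and at rest on the board, a long side within 0.04 rad (about 2.3 degrees) of the fence's line and within 4 mm of the fence, and that side does not overhang the fence's ends (by more than 2 mm) (angle between the x axis of mould and the x axis of fence, either way round below 0.04 rad and x of mould_center in the frame of fence between -0.07 and -0.06 m and y of mould_center in the frame of fence between -0.082 and 0.082 m and z of mould in the frame of board below 0.022 m and angle between mould's own z axis and vertical below 0.04 rad and linear speed of mould below 0.01 m/s); the robot touches nothing.
It fails at once if the mould is lifted more than 8 mm off the board (z of mould in the frame of board above 0.026 m).
It fails at once if the mould is tipped by more than 7 degrees (angle between mould's own z axis and vertical above 0.12 rad).
It fails at once if the mould touches the fence (over 1.5 N) while more than 17 degrees (0.3 rad) from square (contact force between mould and fence above 1.5 N and angle between the x axis of mould and the x axis of fence, either way round above 0.3 rad).
It fails at once if the mould is dragged by pressing on its top (fingers touch it with over 3 N from above its top face) (contact force between the fingers and mould above 3 N and z of the grasp point in the frame of mould above 0.066 m).
It fails at once if one of the other things is moved more than 20 mm (distance of any of sprig, knife, rib, stamp, pot, roller, cup from where it was at the start of the episode above 0.02 m).
It also fails if it takes over 58 s, if anything falls off the work surface, if the arm or the gripper's body presses on something with over 40 N, if the wrist force passes 120 N, or if a joint passes its speed limit or range.

## Robot

A 7-joint arm with a two-finger parallel gripper is mounted at the origin on the work surface. World frame = base frame: x ahead of the robot, y to its left, z up, the work surface at z = 0. Lengths are in m, angles in rad, forces in N, time in s.
With the tool pointing down it reaches from about 0.4 to 0.85 m from the base axis. Payload 10.4 kg.
Tool frame: the origin (TCP) lies at the very end of the fingers, on their centre line; the grasp point (between the pads) lies 19 mm behind it; z points along the fingers, y is the line along which they close (so a half turn about z gives the same grasp; the last joint's range is limited). The gripper opens to 85 mm and grips with 20 to 120 N. Pads are 22 mm wide; open, the fingers measure 114 mm over their backs; the gripper's body (76 mm by 85 mm) begins 54 mm behind the grasp point. The pads swing forward as they close: fully open they stand 13 mm farther back than shut.
Start: joints at [1.271, 0.332, -0.065, 1.46, 0.022, 1.35, -0.088], TCP at [0.171, -0.601, 0.231] pointing down, gripper open.
Joint ranges: [-2.6, 2.6], [-0.5, 2.12], [-1.47, 1.34], [0.16, 2.42], [-1.27, 4.41], [0.06, 2.06], [-2.6, 2.6]. Speed limits (rad/s): [2.22, 2.22, 2.79, 2.79, 3.14, 3.14, 3.14].

## Interface

Orientations are given as a unit quaternion [x, y, z, w].
In Python, from workcell import * gives the robot as it stands.
- The arm moves only by the tool step_arm, never from a script. Its argument "commands" is one flat list of numbers, 7 for each row, row after row: the finger opening in mm, from 0 to 85.4, then the shift along the world's x, y, z as a fraction of full scale, then the turn, a rotation vector about the world's x, y, z as a fraction of full scale. A call has exactly 10 rows; each row is the pose to reach, as a shift and turn from the pose commanded when the call began, turning the shorter way round; what a row does not reach only later rows make up. Full scale, the value 1, is 0.6 m for a shift and pi rad for a turn. A row lasts 1/8 s, in which the tool goes at most 62.5 mm and 10.7 degrees, less where a joint would pass 70% of its speed; a pose out of reach is approached as far as the arm can. A call with a number of a shift or a turn outside -1 to 1 is refused whole. A call with a gripper value outside its range is refused whole. The fingers move at their own pace and stop on an object; "squeeze" is the grip in N (left out, the last holds). Time passes only in rows, so rows that repeat a pose let the fingers close, or fill a call up. It gives the time, the measured TCP pose, the force, the opening and the grip force at its end, in the units of the state.
- get_obs(): the state, without advancing time (a new reading comes with each control period).
- camera(name): name is "scene" or "top" or "wrist"; returns the picture (400x640x3 uint8, red, green, blue); there is no depth.
- camera_params(name): a dict with "mtx" (3x3 intrinsics, pixels), "dist" ([k1, k2, p1, p2, k3] as OpenCV has them; the pictures are not rectified), "extrinsics" (4x4, takes a point from world to camera coordinates); the wrist camera has in their place "tool_from_camera" (4x4, takes a point from camera to tool coordinates, whose origin is the TCP and whose axes are the flange's). Camera axes: x right, y down, z forward; pixel columns grow to the right and rows downward; lengths in m; the calibration is good to about 2 mm. A picture is of the moment at which its call begins: read the wrist's pose just before it. camera_params takes no time and is no camera call.
- hand_in(): hands the job in; it is judged then, once.
The state is a dict: "clock": time; "joint_pos": joint angles; "joint_velocities": joint speeds; "tau": joint torques, N m; "position": TCP position; "ee_rot": TCP orientation; "ft_force": force on the tool from outside, world axes, zero at the start; "torque": the same for the moment, N m; "grip_width": opening from 0.0 (shut) to 1.0 (fully open); "grasp_force": force on a finger pad.
Only numpy, scipy, OpenCV 4.12 (cv2) and the standard library are available. Lean on these libraries where they do the work, as an engineer would, in place of code of your own. Each camera call takes 0.05 s, during which the arm holds its last target. There are 200 camera calls.

## Working session

There is one attempt and no reset: what is moved stays moved. The work goes in short steps, Python scripts to look and compute and a tool call to move; the robot and the scene stay as the last step left them, time stands still between calls to the robot, and variables do not carry over. Pictures are saved under pics/ and viewed, at most 10 in all, crops included, and the job is handed in when it is done.

Besides the shell and the picture viewer there is one more tool, called after "Call:" as name(argument=value, ...) on one line, values as JSON. step_arm: Moves the arm, as the interface text tells. Its arguments: {"type":"object","properties":{"commands":{"type":"array","items":{"type":"number"}},"squeeze":{"type":"number"}},"required":["commands"]}

```bash
mkdir -p pics
python3 - <<'E'
from workcell import *
import cv2
for n in("top","scene"):
    cv2.imwrite(f"pics/{n}0.png",camera(n)[:,:,::-1])
    p=camera_params(n); print(n,p)
o=get_obs();print(o['clock'],o['position'],o['ee_rot'])
E
```

```text
top {'mtx': array([[402.04306967,   0.        , 313.20563902],
       [  0.        , 402.04306967, 199.08314515],
       [  0.        ,   0.        ,   1.        ]]), 'dist': array([-0.01078514,  0.        ,  0.        ,  0.        ,  0.        ]), 'extrinsics': array([[ 3.46450912e-03, -9.99884347e-01, -1.48084494e-02,
        -4.32646494e-03],
       [-9.81548644e-01, -5.69100397e-04, -1.91211758e-01,
         5.09094881e-01],
       [ 1.91181216e-01,  1.51976683e-02, -9.81437096e-01,
         1.12944704e+00],
       [ 0.00000000e+00,  0.00000000e+00,  0.00000000e+00,
         1.00000000e+00]])}
scene {'mtx': array([[419.16136877,   0.        , 323.57143095],
       [  0.        , 419.16136877, 199.84278149],
       [  0.        ,   0.        ,   1.        ]]), 'dist': array([-0.01922987,  0.        ,  0.        ,  0.        ,  0.        ]), 'extrinsics': array([[-0.20952425,  0.97772252, -0.01258058,  0.12142928],
       [ 0.80013568,  0.16404394, -0.57695102, -0.38602064],
       [-0.56203424, -0.1309514 , -0.81668185,  1.60977964],
       [ 0.        ,  0.        ,  0.        ,  1.        ]])}
0.1 [ 0.17070393 -0.60091013  0.23062632] [ 9.90438509e-01  1.37953614e-01 -1.07952487e-04 -5.91134961e-04]
```

View pics/top0.png

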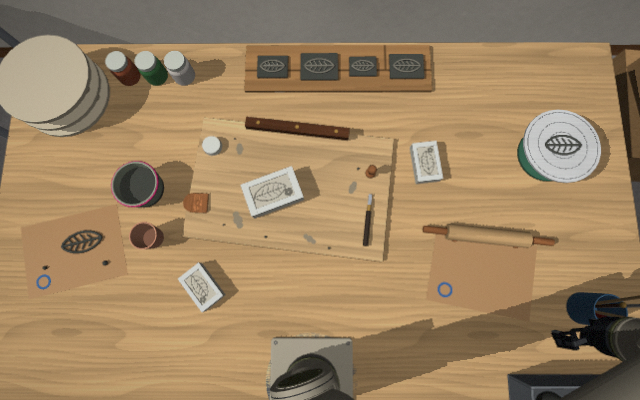

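View pics/scene0.png

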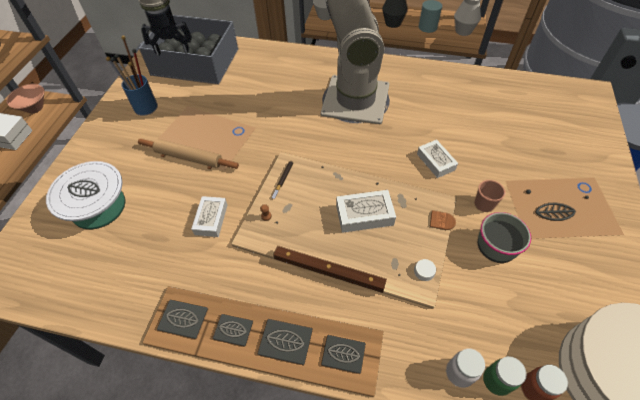

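The top view shows three white leaf blocks: (272,191) on the board, (427,161) right of it, and (201,287) front left. The one on the board is the largest, so it's the mould. The fence runs (247,124)–(349,133). The sprig is at (211,145), the stamp at (371,171), the knife at (368,220) and the rib at (196,203). Next I'll check my choice in a close crop.

Run:
```python
import cv2
im=cv2.imread("pics/top0.png")[105:265,175:405]
cv2.imwrite("pics/c1.png",cv2.resize(im,None,fx=3.4,fy=3.4,interpolation=cv2.INTER_CUBIC))
```

```text
(no output)
```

View pics/c1.png

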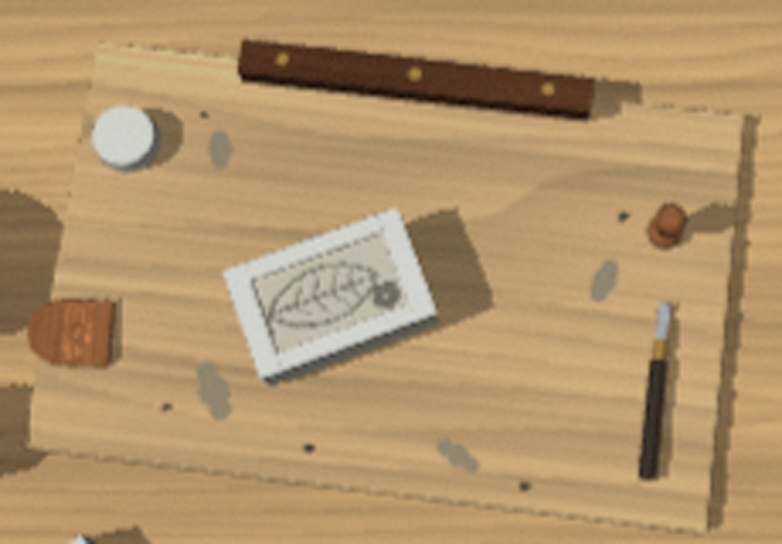

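The crop confirms it: the mould's top corners are at crop (224,270), (397,208), (437,315), (266,378). The fence screws are at (283,60), (415,74), (548,89).

```bash
cat > h.py <<'E'
import numpy as np, cv2
from workcell import *
def w(px,z,n="top"):
    p=camera_params(n);E=np.array(p["extrinsics"]);R,t=E[:3,:3],E[:3,3]
    q=cv2.undistortPoints(np.array(px,float).reshape(-1,1,2),p["mtx"],p["dist"]).reshape(-1,2)
    d=np.c_[q,np.ones(len(q))]@R; c=-R.T@t
    return c+d*((z-c[2])/d[:,2])[:,None]
def proj(P,n="top"):
    p=camera_params(n);E=np.array(p["extrinsics"])
    return cv2.projectPoints(np.array(P,float),cv2.Rodrigues(E[:3,:3])[0],E[:3,3],p["mtx"],p["dist"])[0].reshape(-1,2)
def crop(a,s=3.4,o=(175,105)): return (np.array(a,float)+.5)/s-.5+o
E
python3 - <<'E'
from h import *
np.set_printoptions(precision=4,suppress=True)
m=w(crop([(224,270),(397,208),(437,315),(266,378)]),.068)
print(m,m.mean(0),np.linalg.norm(np.diff(m[[0,1,2,3,0]],axis=0),axis=1))
d=m[1]-m[0]+m[2]-m[3];print("long dir deg",np.degrees(np.arctan2(d[1],d[0])))
b=w(crop([(97,43),(748,116),(712,530),(30,448)]),.018);print("board",b,b.mean(0),np.linalg.norm(np.diff(b[[0,1,2,3,0]],axis=0),axis=1))
for i in((0,1),(3,2)):
    d=b[i[1]]-b[i[0]];print(np.degrees(np.arctan2(d[1],d[0])))
s=w(crop([(283,60),(415,74),(548,89)]),.048);d=s[2]-s[0];print("screws",s,np.degrees(np.arctan2(d[1],d[0])))
f=w(crop([(242,40),(593,80)]),.048);d=f[1]-f[0];print("fence far",f,np.linalg.norm(d),np.degrees(np.arctan2(d[1],d[0])))
f=w(crop([(238,76),(588,118)]),.018);d=f[1]-f[0];print("fence near",f,np.linalg.norm(d),np.degrees(np.arctan2(d[1],d[0])))
print("sprig",w(crop([(124,136)]),.04),"stamp",w(crop([(668,218)]),.074),"knife",w(crop([(649,478),(664,303)]),.03),"rib",w(crop([(72,332)]),.026))
E
```

```text
[[0.5499 0.2084 0.068 ]
 [0.6048 0.0607 0.068 ]
 [0.5107 0.0254 0.068 ]
 [0.4564 0.1692 0.068 ]] [0.5304 0.1159 0.068 ] [0.1575 0.1005 0.1537 0.1013]
long dir deg -69.47434835920096
board [[ 0.7776  0.345   0.018 ]
 [ 0.7054 -0.2541  0.018 ]
 [ 0.3327 -0.2102  0.018 ]
 [ 0.4018  0.3827  0.018 ]] [0.5544 0.0659 0.018 ] [0.6034 0.3753 0.5969 0.3777]
-96.87386589966326
-96.65337762663208
screws [[ 0.7483  0.1666  0.048 ]
 [ 0.7347  0.0477  0.048 ]
 [ 0.7203 -0.0711  0.048 ]] -96.72144548214138
fence far [[ 0.7675  0.2043  0.048 ]
 [ 0.7287 -0.1114  0.048 ]] 0.3180607420412118 -97.01631594684585
fence near [[ 0.7449  0.2126  0.018 ]
 [ 0.7037 -0.1086  0.018 ]] 0.3238511003599591 -97.30854796541807
sprig [[0.6798 0.3088 0.04  ]] stamp [[ 0.5941 -0.1716  0.074 ]] knife [[ 0.3761 -0.1557  0.03  ]
 [ 0.5291 -0.1721  0.03  ]] rib [[0.5036 0.3494 0.026 ]]
```

Fence centre is about (0.735, 0.047) and its x axis about -6.9°. The mould is centred at (0.530, 0.116), 27° counter-clockwise of square. With the open fingers' line parallel to the fence, I'll push the near side. The left finger meets the near-left corner first and turns the mould clockwise, and then both fingers carry it home. First move: the approach.

Call:
step_arm(commands=[85,0.43,0.6,0,0,0,-0.127,85,0.43,0.6,0,0,0,-0.127,85,0.43,0.6,0,0,0,-0.127,85,0.43,0.6,0,0,0,-0.127,85,0.43,0.6,0,0,0,-0.127,85,0.43,0.6,0,0,0,-0.127,85,0.43,0.6,0,0,0,-0.127,85,0.43,0.6,0,0,0,-0.127,85,0.43,0.6,0,0,0,-0.127,85,0.43,0.6,0,0,0,-0.127])

```text
clock: 1.35
position: [0.4278, -0.2427, 0.2311]
ee_rot: [0.998, -0.062, -0.0, 0.0]
ft_force: [-0.4, -0.4, 0.5]
grip_width: 0.998
grasp_force: 0.0
```

Call:
step_arm(commands=[85,-0.033,0.632,0,0,0,0,85,-0.033,0.632,0,0,0,0,85,-0.033,0.632,0,0,0,0,85,-0.033,0.632,0,0,0,0,85,-0.033,0.632,0,0,0,0,85,-0.033,0.632,0,0,0,0,85,-0.033,0.632,-0.1,0,0,0,85,-0.033,0.632,-0.17,0,0,0,85,-0.033,0.632,-0.2,0,0,0,85,-0.033,0.632,-0.2,0,0,0])

```text
clock: 2.6
position: [0.4085, 0.1366, 0.1103]
ee_rot: [0.998, -0.062, -0.001, 0.0]
ft_force: [0.2, 0.3, 0.7]
grip_width: 0.996
grasp_force: 0.0
```

Run:
```python
from h import *
im=camera("top")[:,:,::-1]; cv2.imwrite("pics/t2.png",im)
cv2.imwrite("pics/c2.png",cv2.resize(im[105:265,175:405],None,fx=3.4,fy=3.4,interpolation=cv2.INTER_CUBIC))
```

```text
(no output)
```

View pics/c2.png

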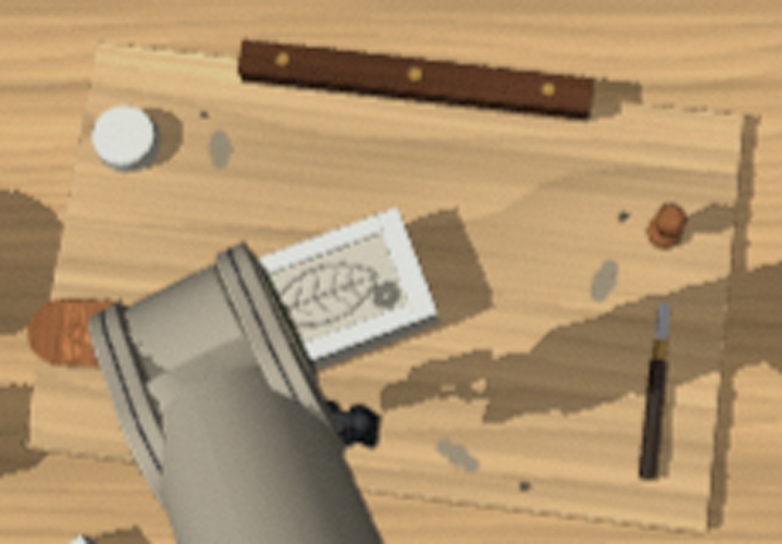

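The top view shows the mould undisturbed and the hand behind it, with one finger at crop (360,425). Next I'll descend and start pushing slowly along the fence normal.

Call:
step_arm(commands=[85,0,0,-0.1,0,0,0,85,0,0,-0.143,0,0,0,85,0,0,-0.143,0,0,0,85,0.008,-0.001,-0.143,0,0,0,85,0.017,-0.002,-0.143,0,0,0,85,0.025,-0.003,-0.143,0,0,0,85,0.033,-0.004,-0.143,0,0,0,85,0.041,-0.005,-0.143,0,0,0,85,0.05,-0.006,-0.143,0,0,0,85,0.05,-0.006,-0.143,0,0,0])

```text
clock: 3.9
position: [0.4393, 0.1344, 0.0255]
ee_rot: [0.998, -0.061, -0.0, -0.0]
ft_force: [-0.0, -0.1, -0.5]
grip_width: 0.994
grasp_force: 0.0
```

Call:
step_arm(commands=[85,0.008,-0.001,0,0,0,0,85,0.017,-0.002,0,0,0,0,85,0.025,-0.003,0,0,0,0,85,0.033,-0.004,0,0,0,0,85,0.041,-0.005,0,0,0,0,85,0.05,-0.006,0,0,0,0,85,0.058,-0.007,0,0,0,0,85,0.066,-0.008,0,0,0,0,85,0.074,-0.009,0,0,0,0,85,0.083,-0.01,0,0,0,0])

```text
clock: 5.15
position: [0.4892, 0.1283, 0.0256]
ee_rot: [0.998, -0.061, 0.0, 0.0]
ft_force: [-3.3, 1.9, 0.5]
grip_width: 0.995
grasp_force: 1.6
```

Run:
```python
from h import *
im=camera("top")[:,:,::-1]; cv2.imwrite("pics/t3.png",im)
cv2.imwrite("pics/c3.png",cv2.resize(im[105:265,175:405],None,fx=3.4,fy=3.4,interpolation=cv2.INTER_CUBIC))
```

```text
(no output)
```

View pics/c3.png

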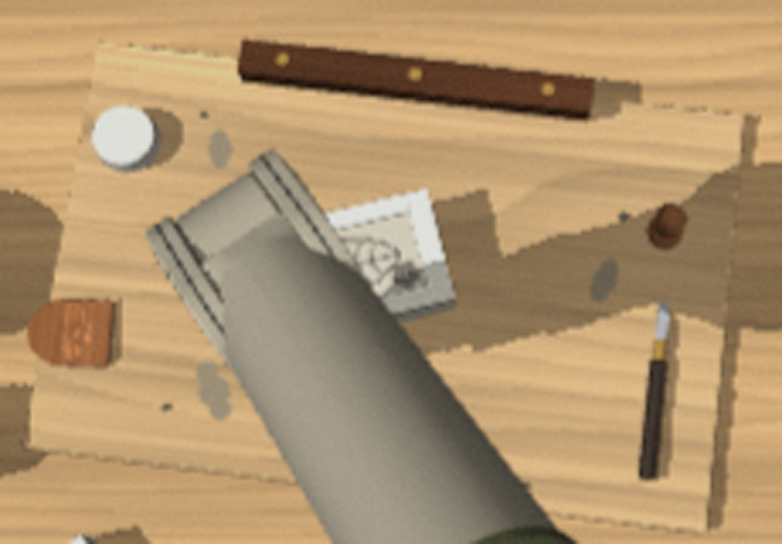

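The mould turns clockwise as planned. Its right end is now at crop (428,188)–(456,297). I'll work out its pose.

```bash
cat >> h.py <<'E'
def fence(P):
    a=np.radians(-6.9);ex=np.array([np.cos(a),np.sin(a)]);ey=np.array([-ex[1],ex[0]])
    d=np.atleast_2d(P)[:,:2]-[.735,.047];return np.c_[d@ex,d@ey]
def right_end(A,B):  # far-right, near-right top corners (crop px)
    p=fence(w(crop([A,B]),.068));u=(p[0]-p[1]);u/=np.linalg.norm(u);v=np.array([-u[1],u[0]])
    return np.degrees(np.arctan2(u[1],u[0])), p.mean(0)+.08*v, p
E
python3 - <<'E'
from h import *
print(right_end((428,188),(456,297)));print(right_end((397,208),(437,315)));print(fence(get_obs()['position']))
E
```

```text
(np.float64(21.310590938755077), array([-0.18538766,  0.03015504]), array([[-0.10995917, -0.0262921 ],
       [-0.2026684 , -0.06245766]]))
(np.float64(27.462795720097684), array([-0.21241071,  0.04576322]), array([[-0.13091988, -0.00204266],
       [-0.22011394, -0.04840057]]))
[[-0.25309403  0.05112939]]
```

The mould is 21° off, centred at fence (-0.185, 0.030). The 8 mm overlap and sideways force show the corner has slipped inside the left finger, so I'll back off and shift right 31 mm. That puts the left finger on the near side just inside the corner.

Call:
step_arm(commands=[85,-0.033,0.004,0,0,0,0,85,-0.066,0.008,0,0,0,0,85,-0.066,0.008,0,0,0,0,85,-0.072,-0.043,0,0,0,0,85,-0.072,-0.043,0,0,0,0,85,-0.062,-0.044,0,0,0,0,85,-0.052,-0.045,0,0,0,0,85,-0.042,-0.046,0,0,0,0,85,-0.033,-0.048,0,0,0,0,85,-0.024,-0.049,0,0,0,0])

```text
clock: 6.45
position: [0.4748, 0.099, 0.0255]
ee_rot: [0.998, -0.061, -0.0, 0.0]
ft_force: [0.5, -0.5, -0.6]
grip_width: 0.999
grasp_force: 0.0
```

Call:
step_arm(commands=[85,0.008,-0.001,0,0,0,0,85,0.017,-0.002,0,0,0,0,85,0.025,-0.003,0,0,0,0,85,0.033,-0.004,0,0,0,0,85,0.041,-0.005,0,0,0,0,85,0.05,-0.006,0,0,0,0,85,0.05,-0.006,0,0,0,0,85,0.05,-0.006,0,0,0,0,85,0.05,-0.006,0,0,0,0,85,0.05,-0.006,0,0,0,0])

```text
clock: 7.7
position: [0.5046, 0.0953, 0.0257]
ee_rot: [0.998, -0.061, 0.0, 0.0]
ft_force: [-0.1, -0.3, -0.0]
grip_width: 0.998
grasp_force: 0.0
```

Run:
```python
from h import *
print(fence(get_obs()['position']))
im=camera("top")[:,:,::-1]
cv2.imwrite("pics/c4.png",cv2.resize(im[105:265,175:405],None,fx=3.4,fy=3.4,interpolation=cv2.INTER_CUBIC))
```

```text
[[-0.23456476  0.02023294]]
```

View pics/c4.png

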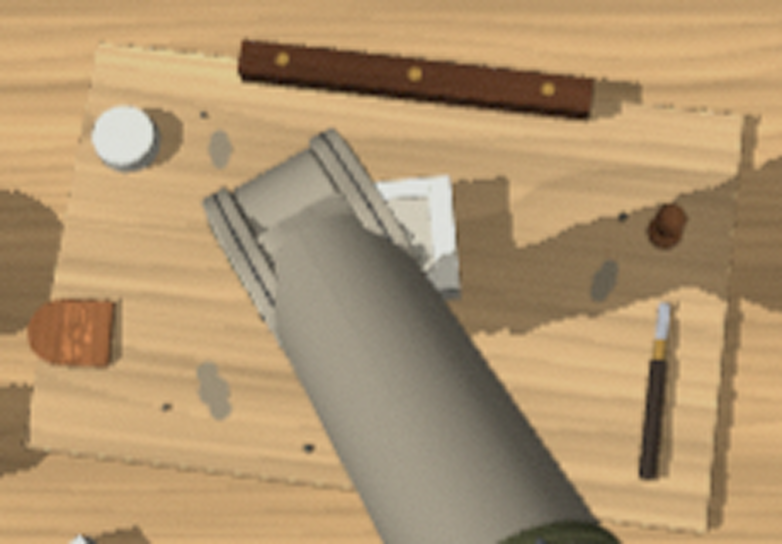

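The right end is now at about crop (448,177)–(459,287), so the turn is about 12° from square. I'll keep pushing in the same way while there's room to the fence.

Run:
```python
from h import *
print(right_end((448,177),(459,287)))
```

```text
(np.float64(12.773441673373808), array([-0.16358544,  0.02495915]), array([[-0.09807974, -0.04222033],
       [-0.1937157 , -0.06390168]]))
```

Call:
step_arm(commands=[85,0.008,-0.001,0,0,0,0,85,0.017,-0.002,0,0,0,0,85,0.025,-0.003,0,0,0,0,85,0.033,-0.004,0,0,0,0,85,0.041,-0.005,0,0,0,0,85,0.05,-0.006,0,0,0,0,85,0.058,-0.007,0,0,0,0,85,0.058,-0.007,0,0,0,0,85,0.058,-0.007,0,0,0,0,85,0.058,-0.007,0,0,0,0])

```text
clock: 9.0
position: [0.5395, 0.0909, 0.0257]
ee_rot: [0.998, -0.061, 0.0, 0.0]
ft_force: [-0.6, -0.3, -0.2]
grip_width: 0.996
grasp_force: 0.0
```

Run:
```python
from h import *
print(fence(get_obs()['position']))
im=camera("top")[:,:,::-1]
cv2.imwrite("pics/c5.png",cv2.resize(im[105:265,175:405],None,fx=3.4,fy=3.4,interpolation=cv2.INTER_CUBIC))
```

```text
[[-0.19935452  0.02008589]]
```

View pics/c5.png

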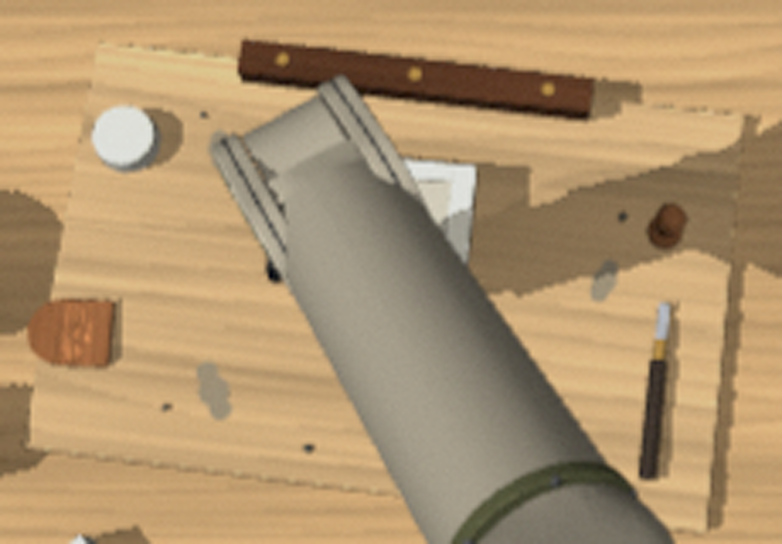

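The far-right corner is at crop (477,165), the right end runs to (468,263), and the far edge slopes about 4° against the fence's 7°. That makes it nearly square with roughly 70 mm to go, so I'll push on with both fingers.

Call:
step_arm(commands=[85,0.008,-0.001,0,0,0,0,85,0.017,-0.002,0,0,0,0,85,0.025,-0.003,0,0,0,0,85,0.033,-0.004,0,0,0,0,85,0.041,-0.005,0,0,0,0,85,0.05,-0.006,0,0,0,0,85,0.058,-0.007,0,0,0,0,85,0.066,-0.008,0,0,0,0,85,0.075,-0.009,0,0,0,0,85,0.083,-0.01,0,0,0,0])

```text
clock: 10.3
position: [0.5885, 0.0854, 0.0254]
ee_rot: [0.998, -0.061, -0.001, 0.0]
ft_force: [-6.6, 0.8, 5.2]
grip_width: 0.998
grasp_force: 3.3
```

Run:
```python
from h import *
print(fence(get_obs()['position']))
im=camera("top")[:,:,::-1]
cv2.imwrite("pics/c6.png",cv2.resize(im[105:265,175:405],None,fx=3.4,fy=3.4,interpolation=cv2.INTER_CUBIC))
```

```text
[[-0.15008775  0.02056286]]
```

View pics/c6.png

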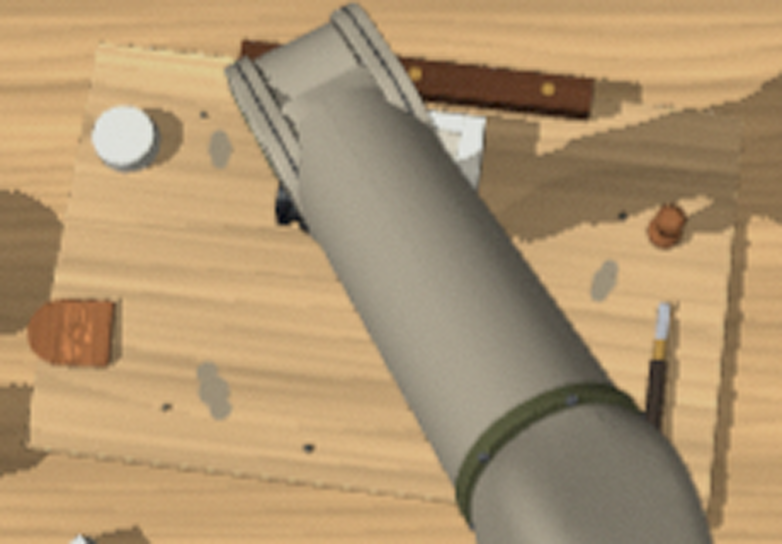

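The far-right corner is at (487,117), and the far edge runs nearly parallel to the fence about 23 mm away. I'm pushing in slower now.

Call:
step_arm(commands=[85,0.004,0,0,0,0,0,85,0.008,-0.001,0,0,0,0,85,0.012,-0.001,0,0,0,0,85,0.016,-0.002,0,0,0,0,85,0.02,-0.002,0,0,0,0,85,0.024,-0.003,0,0,0,0,85,0.028,-0.003,0,0,0,0,85,0.03,-0.004,0,0,0,0,85,0.03,-0.004,0,0,0,0,85,0.03,-0.004,0,0,0,0])

```text
clock: 11.6
position: [0.6066, 0.0831, 0.0253]
ee_rot: [0.998, -0.061, -0.0, -0.0]
ft_force: [-4.9, 1.8, 0.0]
grip_width: 0.996
grasp_force: 2.3
```

Call:
step_arm(commands=[85,0.001,0,0,0,0,0,85,0.002,0,0,0,0,0,85,0.003,0,0,0,0,0,85,0.004,0,0,0,0,0,85,0.005,-0.001,0,0,0,0,85,0.005,-0.001,0,0,0,0,85,0.005,-0.001,0,0,0,0,85,0.005,-0.001,0,0,0,0,85,0.005,-0.001,0,0,0,0,85,0.005,-0.001,0,0,0,0])

```text
clock: 12.85
position: [0.6102, 0.0821, 0.0256]
ee_rot: [0.998, -0.061, 0.0, 0.0]
ft_force: [-2.6, 0.5, -0.9]
grip_width: 0.996
grasp_force: 1.0
```

Call:
step_arm(commands=[85,0.001,0,0,0,0,0,85,0.002,0,0,0,0,0,85,0.003,0,0,0,0,0,85,0.004,0,0,0,0,0,85,0.005,-0.001,0,0,0,0,85,0.005,-0.001,0,0,0,0,85,0.005,-0.001,0,0,0,0,85,0.005,-0.001,0,0,0,0,85,0.005,-0.001,0,0,0,0,85,0.005,-0.001,0,0,0,0])

```text
clock: 14.1
position: [0.6112, 0.082, 0.0255]
ee_rot: [0.998, -0.061, -0.002, 0.0]
ft_force: [-14.6, -0.9, 8.3]
grip_width: 0.997
grasp_force: 7.1
```

Call:
step_arm(commands=[85,0.001,0,0,0,0,0,85,0.002,0,0,0,0,0,85,0.003,0,0,0,0,0,85,0.003,0,0,0,0,0,85,0.003,0,0,0,0,0,85,0.003,0,0,0,0,0,85,0.003,0,0,0,0,0,85,0.003,0,0,0,0,0,85,0.003,0,0,0,0,0,85,0.003,0,0,0,0,0])

```text
clock: 15.35
position: [0.6112, 0.0821, 0.0253]
ee_rot: [0.998, -0.06, -0.004, 0.001]
ft_force: [-25.3, -2.2, 15.5]
grip_width: 0.997
grasp_force: 11.9
```

Contact with the fence shows: position stalls at 25 N. I'll back straight off, lift and clear the view.

Call:
step_arm(commands=[85,-0.03,0.004,0,0,0,0,85,-0.08,0.01,0,0,0,0,85,-0.12,0.014,0,0,0,0,85,-0.12,0.014,0.1,0,0,0,85,-0.12,0.014,0.2,0,0,0,85,-0.2,-0.1,0.35,0,0,0,85,-0.25,-0.25,0.35,0,0,0,85,-0.25,-0.5,0.35,0,0,0,85,-0.25,-0.6,0.35,0,0,0,85,-0.25,-0.6,0.35,0,0,0])

```text
clock: 16.6
position: [0.4744, -0.1873, 0.2292]
ee_rot: [0.998, -0.061, 0.002, 0.001]
ft_force: [0.6, 0.9, -0.3]
grip_width: 0.997
grasp_force: 0.0
```

Run:
```python
from h import *
print(get_obs()['position'])
im=camera("top")[:,:,::-1];cv2.imwrite("pics/t7.png",im)
cv2.imwrite("pics/c7.png",cv2.resize(im[105:265,175:405],None,fx=3.4,fy=3.4,interpolation=cv2.INTER_CUBIC))
```

```text
[ 0.47442379 -0.18728484  0.22920704]
```

View pics/c7.png

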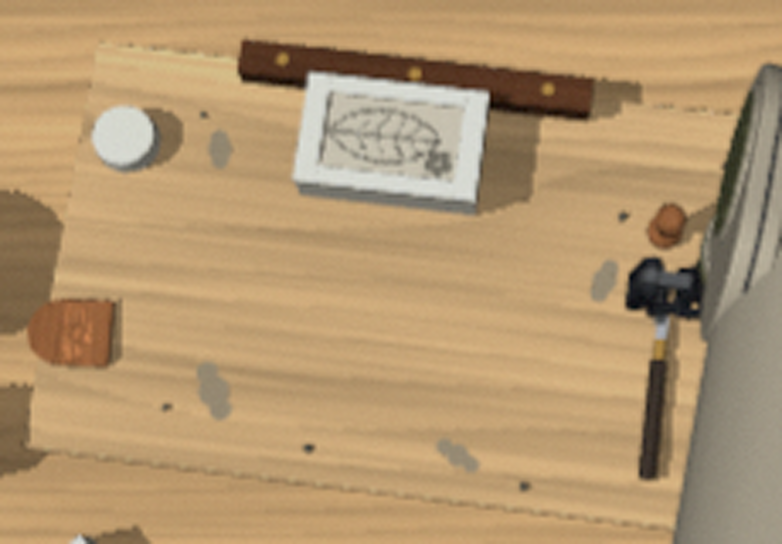

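The mould lies against the fence with top corners at crop (309,72), (489,90), (476,203), (295,184). I'll measure the angle to the fence precisely with image edges.

Run:
```python
from h import *
def line_fit(P): 
    vx,vy,x,y=cv2.fitLine(P.astype(np.float32),cv2.DIST_HUBER,0,.01,.001).ravel(); a=np.degrees(np.arctan2(vy,vx)); return (a+180)%180
im=cv2.imread("pics/t7.png");im0=cv2.imread("pics/t2.png");g=im.astype(float).min(2)
def edge(img,c0,c1,r0,r1,z,sign):
    # strongest vertical step per column, subpixel parabola
    out=[]
    for c in np.arange(c0,c1):
        d=sign*np.gradient(img[r0:r1,c]); k=int(np.argmax(d[1:-1]))+1
        a,b,e=d[k-1:k+2]; o=.5*(a-e)/(a-2*b+e) if a-2*b+e else 0
        out.append((c,r0+k+o))
    return w(out,z)
def hedge(img,r0,r1,c0,c1,z,sign): 
    p=[]
    for r in range(r0,r1):
        d=sign*np.gradient(img[r,c0:c1]);k=int(np.argmax(d[1:-1]))+1;a,b,e=d[k-1:k+2];p.append((c0+k+(.5*(a-e)/(a-2*b+e) if a-2*b+e else 0),r))
    return w(p,z)
gr=im.astype(float)[:,:,2]; g0=im0.astype(float)[:,:,2]
ffar=edge(g0,250,347,112,131,.048,-1)   # table->fence far edge (earlier picture, unobstructed)
mfar=edge(g,269,316,122,136,.068,1); mnear=edge(g,264,312,155,168,.068,-1)
ml=hedge(g,131,156,255,275,.068,1); mr=hedge(g,136,160,305,325,.068,-1)
for n,P in(("fence far",ffar),("mould far",mfar),("mould near",mnear),("left",ml),("right",mr)):
    print(n,line_fit(P[:,:2]),np.median(fence(P),axis=0))
fn=edge(g0,250,345,125,143,.018,1);print("fence base near",line_fit(fn[:,:2]),np.median(fence(fn),axis=0))
```

```text
fence far 83.244995 [ 0.01532167 -0.00102218]
mould far 82.9046 [-0.01626727  0.01160414]
mould near 83.113495 [-0.11678944  0.01147857]
left 173.3343 [-0.07150948  0.09224706]
right 172.95819 [-0.06650307 -0.06761009]
fence base near 83.00879 [-0.01509884 -0.00057052]
```

The mould reads 82.9–83.1° against the fence's 83.0–83.2°. Its far side is at -16.3 mm and it's centred at y = +12 mm, so it sits flush. The other things haven't moved and the hand is clear.

```bash
python3 -c "
from workcell import *
print(hand_in())"
```

```text
the job is handed in; nothing more can be done
None
```

The mould is squared up with a long side flush against the fence (measured within about 0.4° and 1 mm), the hand is clear, and the job is handed in; the hand-in returned no verdict.

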